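# Seat a notched knife blade on its locating pin

### The arm

A 6-joint arm with a two-finger parallel gripper is mounted at the origin on a cart in front of the work surface, level with it; the furniture and walls round the work are solid. World frame = base frame: x ahead of the robot, y to its left, z up, the work surface at z = 0. Lengths are in m, angles in rad, forces in N, time in s.
With the tool pointing down it reaches from about 0.35 to 0.85 m from the base axis. Payload 8.1 kg.
Tool frame: the origin (TCP) lies at the centre of the arm's flange, where the gripper is bolted on; the fingertips stand 186 mm ahead of it and the grasp point (between the pads) lies 167 mm ahead of it; z points along the fingers, y is the direction in which the jaws open and shut (so a half turn about z gives the same grasp; the last joint's range is limited). The gripper opens to 93 mm and grips with 3 to 60 N. Pads are 15 mm wide; open, the fingers measure 128 mm over their backs; the gripper's body (75 mm by 188 mm) begins 65 mm behind the grasp point.
Start: joints at [1.195, 0.13, 1.488, -0, 1.523, -0.085], TCP at [0.172, 0.575, 0.405] pointing down, gripper open.
Joint ranges: [-2.96, 2.96], [-0.89, 2.26], [0.02, 2.5], [-1.34, 4.48], [0, 2.73], [-2.66, 2.66]. Speed limits (rad/s): [2.39, 2.39, 2.79, 3.14, 3.14, 3.14].

### API

Orientations are given as a rotation vector (axis times angle).
In Python, from plant import robot, viewer, order gives the robot as it stands.
- The arm moves only by the tool apply_moves, never from a script. Its argument "deltas" is a list of rows, each a list of 3 entries, a list of its own where there are three numbers: the finger opening in mm, from 0 to 93, then the shift along the tool's x, y, z in mm, then the turn about the tool's z in rad. In form: [[grip, [dx, dy, dz], yaw], ...]. A call has 1 to 5 rows; each row shifts and turns the commanded pose from where the row before left it, along the tool's axes as they then stand; what a row does not reach is not made up. A row lasts 1/8 s, in which the tool goes at most 62.5 mm and 10.7 degrees, less where a joint would pass 70% of its speed; a pose out of reach is approached as far as the arm can. A call is refused whole if a number of a shift passes 62.5 or a number of a turn 0.188, either way. A call with a gripper value outside its range is refused whole. The fingers move at their own pace and stop on an object; "grip_force" is the grip in N (left out, the last holds). Time passes only in rows, so rows that do not move let the fingers close. It gives the time, the measured TCP pose, the force and the opening at its end, in the units of the state.
- robot.read_state(): the state, without advancing time (a new reading comes with each control period).
- viewer.read_camera(name): name is "scene" or "side" or "wrist"; returns the picture (400x640x3 uint8, blue, green, red); there is no depth.
- viewer.get_calibration(name): a dict with "fx", "fy", "cx", "cy" (pixels), "R" (3x3) and "t" (3): a world point X has camera coordinates R X + t. Camera axes: x right, y down, z forward; pixel columns grow to the right and rows downward; lengths in m; the calibration is good to about 2 mm. A picture is of the moment at which its call begins: read the wrist's pose just before it. get_calibration takes no time and is no camera call; for the wrist camera it gives the pose at the moment of the call.
- order.close_job(): hands the job in, once; it reports no verdict.
The state is a dict: "t": time; "q": joint angles; "dq": joint speeds; "joint_torque": joint torques, N m; "tool_pos": TCP position; "orientation": TCP orientation; "force": force on the tool from outside, world axes, zero at the start; "wrist_torque": the same for the moment, N m; "opening": finger opening in m.
Only numpy, scipy, OpenCV 4.12 (cv2) and the standard library are available. Lean on these libraries where they do the work, as an engineer would, in place of code of your own. Each camera call takes 0.05 s, during which the arm holds its last target. There are 200 camera calls.

### The job

Take the notched knife blade from the steel gauge block and lay it, bevel up, into the grey blade holder so that its notch drops over the brass locating pin and it lies flat on the bed; feel gently for the pin and never force the blade against the holder. Then swing the aluminium keeper arm fully round over the blade by its red knob and let go. Leave the loupe, the dial indicator and the marker pen where they are.

Things in the scene. Friction and masses are not known exactly. Their poses are not given: they have to be found in the camera images.
- blade: Steel knife blade, 66 (its y) x 36 (x) x 5 mm, 0.1 kg; origin: centre of underside; z up out of the bevelled face. Cutting edge at -x; in the middle of the back edge (+x) an open notch, 8 mm along y, 12.5 mm deep. It starts flat on the gauge block, both short ends overhanging 5 to 10 mm: grip it across these ends (66 mm) from above, fingertips up to 12 mm below its underside.
- rest_block: Drilled steel gauge block, fixed, 51 (x) x 76 (y) x 25 mm high; origin at the centre of its underside. The blade starts on its top, length across the 51 mm side.
- holder: Fixed blade holder; origin under the pedestal's centre, on the worktop. Dark foot plate 12 mm high, x -50 to 80, y -50 to 50 mm; grey pedestal 52 (x) x 34 mm (y), its top (the bed) 40 mm up. The blade overhangs the bed at both ends, so fingers on its ends pass down beside the pedestal. Blade against holder: keep below 25 N.
- bed (a point): Centre of the bed's top, axes as the holder's. Back fence (face at x +20 mm) and two front lugs (faces at x -20) stand 4.5 mm up: a channel along y, open-ended. The blade lies in it, axes as the holder's (notch to +x). One rigid brass pin, 6 mm across, 6.5 mm high, stands at x +12 mm and anywhere from y -11 to +11 mm: its y is not reported and must be felt (or seen).
- keeper (a joint): Angle of the keeper, a flat aluminium arm swinging level on a post behind the bed. 0: shut, on its stop, pointing to the holder's -x, end pad over the blade. Starts open at 1.6 to 2.1 (limit 2.2). At q the knob is at pivot + 56 mm x (-cos q, -sin q) in the holder's x, y. Stays where left; 1 N at the knob moves it. Its pad passes 1.5 mm above a seated blade; an unseated blade blocks it.
- keeper_pivot (a point): On the keeper's axis at the underside of its arm: 58 mm behind the holder's origin (x = +58, y = 0), 47.5 mm above the worktop; axes as the holder's.
- keeper_knob (a point): Middle of the upright red knob at the keeper's end, a cylinder 11 mm across and 28 mm high that can be pinched from above; it stands on the arm's end, 14 mm below this point, and its top is 14 mm above this point. Pinched, it may turn between the fingers.
- loupe: Black loupe, 38 mm across, 32 mm high, loose; origin at the centre of its underside. Leave alone.
- dial_indicator: White dial indicator lying flat, 109 x 58 x 24 mm, loose; origin at the centre of its underside. Leave alone.
- marker_pen: White and black marker pen, 135 mm long, 17 mm thick, loose; origin at the centre of its underside. Leave alone.
Not all that is in view belongs to the job. What is meant by the blade is not pink, and is the smaller of those in its own colour.

How it is judged:
By the outcome, as a careful person would: the job done as asked, in the order asked, and still so for the second after the job is handed in, with the robot touching nothing.
It also fails if it takes over 64 s, if anything falls off the work surface, if the arm or the gripper's body presses on something with over 40 N, if the wrist force passes 120 N, or if a joint passes its speed limit or range.

## Working session

There is one attempt and no reset: what is moved stays moved. The work goes in short steps, Python scripts to look and compute and a tool call to move; the robot and the scene stay as the last step left them, time stands still between calls to the robot, and variables do not carry over. Pictures are saved under pics/ and viewed, about 8 in all and at most 12, crops included, and the job is handed in when it is done.

Besides the shell and the picture viewer there is one more tool, called after "Call:" in YAML: its name, and indented under it one key for each argument. apply_moves: Moves the arm, as the interface text tells. Its arguments: {"type":"object","properties":{"deltas":{"type":"array"},"grip_force":{"type":"number"}},"required":["deltas"]}

```bash
mkdir -p pics; python3 - <<'E'
from plant import robot, viewer, order
import cv2,numpy as np
s=robot.read_state();print(s['t'],s['tool_pos'],s['orientation'],s['opening'])
for n in ("scene","side"):
    cv2.imwrite(f"pics/{n}0.png",viewer.read_camera(n)); c=viewer.get_calibration(n); print(n,c)
E
```

```text
0.0 [0.17191777 0.57460669 0.40370496] [-4.55129870e-01 -3.10802993e+00  2.83141133e-03] 0.09258803933329493
scene {'fx': 452.010756190031, 'fy': 452.010756190031, 'cx': 326.8922648523544, 'cy': 200.76663184790868, 'R': array([[-0.72497241, -0.68857633, -0.01666277],
       [-0.28169588,  0.31848798, -0.90510377],
       [ 0.62853992, -0.65148143, -0.42486411]]), 't': array([0.54977319, 0.16054936, 0.80327498])}
side {'fx': 486.65441875800235, 'fy': 486.65441875800235, 'cx': 321.6651280428695, 'cy': 197.31549722889287, 'R': array([[ 0.9664306 , -0.25592951,  0.02262701],
       [-0.08073012, -0.3860926 , -0.91892064],
       [ 0.24391503,  0.88624635, -0.39379293]]), 't': array([-0.481669  ,  0.21122287,  0.60444955])}
```

View pics/scene0.png

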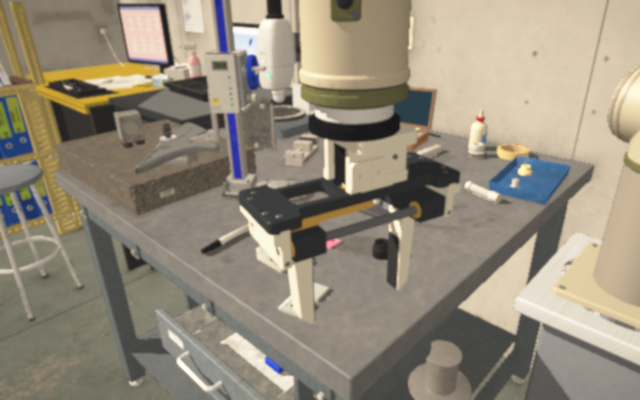

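View pics/side0.png

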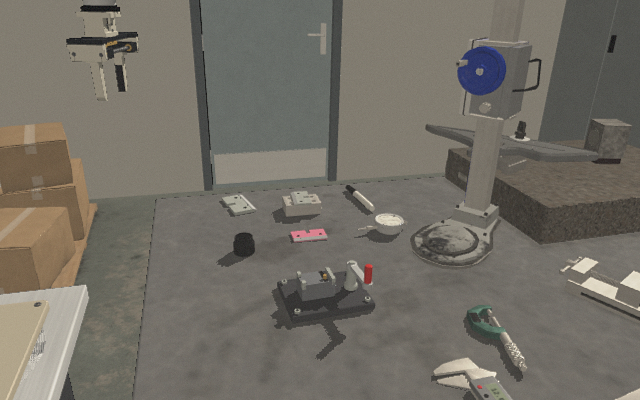

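The side view shows the holder at (325,290) with the red knob at (368,273), and the gauge block at (302,205) with something on top. There is a pink piece at (309,236), a pale plate at (238,205) and the loupe at (244,244). I'll enlarge this area.

```bash
python3 - <<'E'
import cv2
a=cv2.imread("pics/side0.png")[180:330,205:405]
cv2.imwrite("pics/side0c.png",cv2.resize(a,(800,600),interpolation=cv2.INTER_CUBIC))
E
```

```text
(no output)
```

View pics/side0c.png

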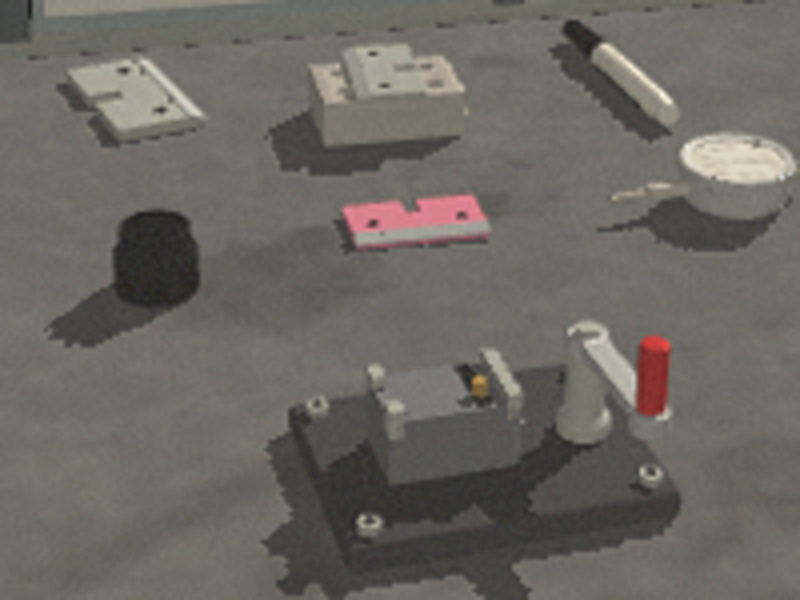

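```bash
cat > h.py <<'E'
from plant import robot, viewer, order
import cv2,numpy as np
from scipy.spatial.transform import Rotation as Ro
def ray(c,uv,z):
    d=np.array([(uv[0]-c['cx'])/c['fx'],(uv[1]-c['cy'])/c['fy'],1.])
    o=-c['R'].T@c['t']; d=c['R'].T@d
    return o+d*(z-o[2])/d[2]
def proj(c,X):
    p=np.atleast_2d(X)@c['R'].T+c['t']
    return np.c_[c['fx']*p[:,0]/p[:,2]+c['cx'],c['fy']*p[:,1]/p[:,2]+c['cy']]
E
python3 - <<'E'
from h import *
np.set_printoptions(precision=4,suppress=True)
c=viewer.get_calibration("side")
f=lambda x,y,z:ray(c,(205+x/4,180+y/4),z)
for n,a in dict(bladeL=(343,52,.03),bladenear=(358,98,.03),bladeNR=(430,92,.03),bladeFR=(408,45,.03),pin=(480,385,.043),knobtop=(655,342,.0755),post=(588,328,.05),footL=(293,410,.012),footN=(350,550,.012),footR=(680,492,.012),loupe=(157,285,0),big=(135,100,0),pink=(415,220,0)).items(): print(n,f(*a)[:2])
w=viewer.get_calibration("wrist"); s=robot.read_state()
R=Ro.from_rotvec(s['orientation']).as_matrix()
print(R); print("cam in tool",R.T@(-w['R'].T@w['t']-s['tool_pos'])); print(w['R']@R, w['fx'])
E
```

```text
bladeL [0.5306 0.3892]
bladenear [0.5259 0.3271]
bladeNR [0.5644 0.3268]
bladeFR [0.5678 0.3918]
pin [0.5101 0.0284]
knobtop [ 0.5654 -0.0072]
post [0.5593 0.0482]
footL [0.4463 0.0742]
footN [ 0.4502 -0.0188]
footR [ 0.5775 -0.0125]
loupe [0.4072 0.2072]
big [0.4189 0.4155]
pink [0.5369 0.244 ]
[[-0.958   0.2867 -0.0006]
 [ 0.2867  0.958  -0.0016]
 [ 0.0001 -0.0017 -1.    ]]
cam in tool [0.0847 0.0001 0.0198]
[[ 0.0001  1.     -0.0012]
 [-0.9532 -0.0002 -0.3023]
 [-0.3023  0.0012  0.9532]] 327.4641889360525
```

Call:
apply_moves:
  deltas:
    - [93,[-60,-14,0],0]
    - [93,[-60,-14,0],0]
    - [93,[-60,-14,10],0]
    - [93,[-60,-14,10],0]
    - [93,[-60,-14,10],0]

```text
t: 0.72
tool_pos: [0.4407, 0.4204, 0.374]
orientation: [-0.455, -3.108, 0.0]
force: [-0.2, 0.5, -0.5]
opening: 0.0932
```

Call:
apply_moves:
  deltas:
    - [93,[-60,-14,10],-0.1]
    - [93,[-60,-14,20],-0.13]
    - [93,[0,0,0],0]
    - [93,[0,0,0],0]

```text
t: 1.23
tool_pos: [0.547, 0.3667, 0.3446]
orientation: [-0.098, -3.138, 0.001]
force: [-1.1, 0.3, -0.1]
opening: 0.0929
```

```bash
python3 - <<'E'
from h import *
s=robot.read_state();print(s['t'],s['tool_pos'],s['orientation'],s['force'])
import pickle
c=viewer.get_calibration("wrist");im=viewer.read_camera("wrist")
pickle.dump(c,open("w1.pkl","wb"));cv2.imwrite("pics/w1.png",im)
cv2.imwrite("pics/w1b.png",cv2.resize(im,(800,500),interpolation=cv2.INTER_CUBIC))
E
```

```text
1.225 [0.54698623 0.36670923 0.34463024] [-9.80576130e-02 -3.13843695e+00  7.63486493e-04] [-1.09261398  0.25040337 -0.12180528]
```

View pics/w1b.png

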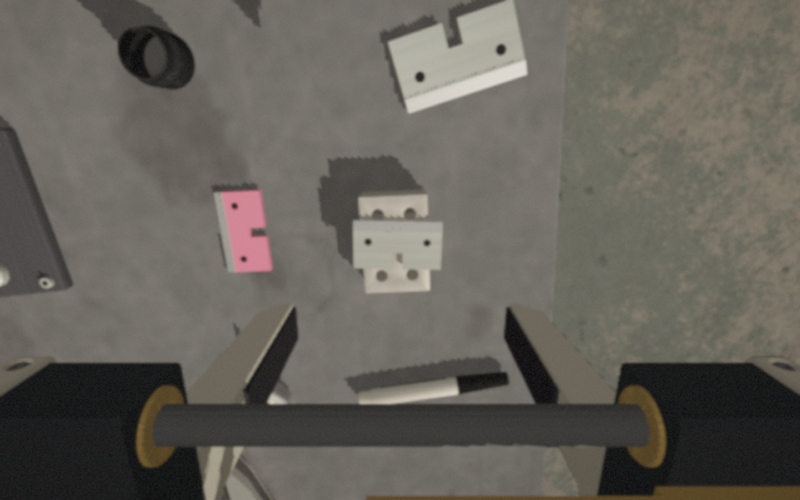

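The wrist view shows the three candidates: the pale blade on the block at (398,245), the larger pale one on the bench at (458,55), and the pink one at (243,230). The one on the block is not pink and is the smaller of the two pale ones (88 px long against about 120), so it is the blade. Its notch points down in the image, to world +x.

```bash
python3 - <<'E'
from h import *
import pickle
np.set_printoptions(precision=4,suppress=True)
c=pickle.load(open("w1.pkl","rb")); im=cv2.imread("pics/w1.png")
k=0.8
P=np.array([(355,220.5),(443,222),(441.5,270.5),(353,268.5)])*k
W=np.array([ray(c,p,.030)[:2] for p in P]);print(W,W.mean(0))
print([np.linalg.norm(W[i]-W[i-1]) for i in range(4)])
y=W[1]+W[2]-W[0]-W[3];print("y ang",np.degrees(np.arctan2(y[1],y[0])))
B=np.array([(359,194),(428,194),(431,291),(366,292)])*k
WB=np.array([ray(c,p,.025)[:2] for p in B]);print(WB,WB.mean(0))
cv2.imwrite("pics/w1c.png",cv2.resize(im[145:245,260:380],(720,600),interpolation=cv2.INTER_CUBIC))
E
```

```text
[[0.5272 0.3347]
 [0.5324 0.3993]
 [0.5703 0.397 ]
 [0.5644 0.3295]] [0.5486 0.3651]
[np.float64(0.037577055831939314), np.float64(0.06484710393031587), np.float64(0.037967673811314426), np.float64(0.06767721792221816)]
y ang 85.23647929595786
[[0.5087 0.3389]
 [0.5119 0.3894]
 [0.5888 0.3886]
 [0.5865 0.3372]] [0.549  0.3635]
```

View pics/w1c.png

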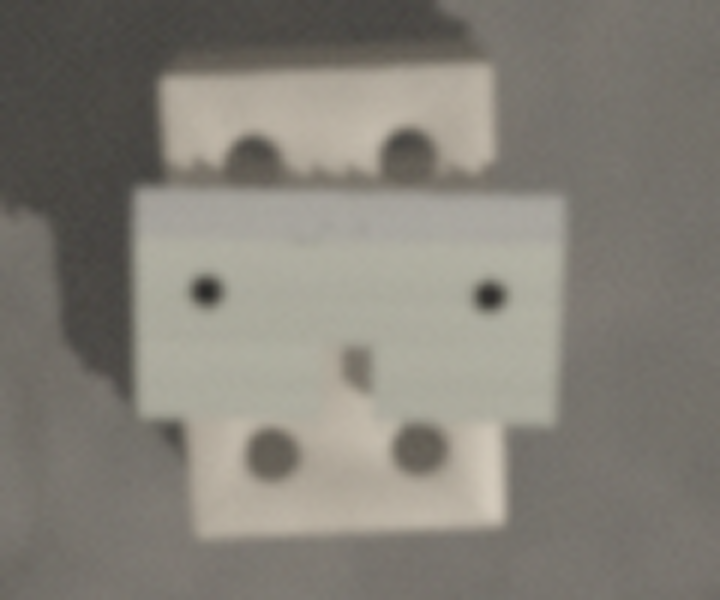

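Call:
apply_moves:
  deltas:
    - [93,[2,-56,0],0]
    - [93,[2,-56,0],0]
    - [93,[2,-56,0],0]
    - [93,[2,-56,0],0]
    - [93,[2,-56,0],0]

```text
t: 1.9
tool_pos: [0.5191, 0.0878, 0.3467]
orientation: [0.092, 3.138, 0.001]
force: [0.8, -0.7, -0.2]
opening: 0.0931
```

Call:
apply_moves:
  deltas:
    - [93,[2,-56,0],0]
    - [93,[0,0,0],0]
    - [93,[0,0,0],0]

```text
t: 2.28
tool_pos: [0.5145, 0.0333, 0.3463]
orientation: [0.095, 3.139, 0.001]
force: [-0.4, 0.2, -0.2]
opening: 0.0931
```

```bash
python3 - <<'E'
from h import *
import pickle
np.set_printoptions(precision=4,suppress=True)
c=pickle.load(open("w1.pkl","rb"))
P=np.array([(133,188),(566,193),(556,427),(137,417)])/6-.5+(260,145)
for z in (.03,):
  W=np.array([ray(c,p,z)[:2] for p in P]);print(W,W.mean(0))
  y=W[1]+W[2]-W[0]-W[3];print("y ang",np.degrees(np.arctan2(y[1],y[0])))
s=robot.read_state();print(s['t'],s['tool_pos'],s['orientation'],s['force'])
c=viewer.get_calibration("wrist");im=viewer.read_camera("wrist")
pickle.dump(c,open("w2.pkl","wb"));cv2.imwrite("pics/w2.png",im)
X=[.50,.03,.03]; u,v=proj(c,X)[0];print(u,v)
u=int(np.clip(u,110,530));v=int(np.clip(v,82,318))
print(u-107,v-80)
cv2.imwrite("pics/w2b.png",cv2.resize(im[v-80:v+80,u-107:u+106],None,fx=3.75,fy=3.75,interpolation=cv2.INTER_CUBIC))
E
```

```text
[[0.5266 0.3326]
 [0.5315 0.3988]
 [0.5695 0.396 ]
 [0.5636 0.3296]] [0.5478 0.3642]
y ang 85.36298004019957
2.275 [0.5145 0.0333 0.3463] [0.0949 3.1386 0.001 ] [-0.3694  0.2418 -0.212 ]
315.15459619906676 178.6249499617459
208 98
```

View pics/w2b.png

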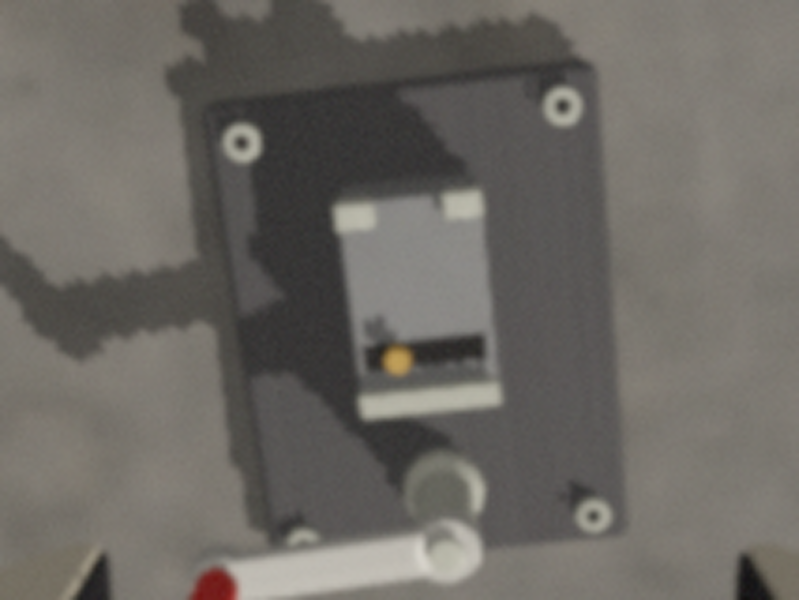

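```bash
cat >> h.py <<'E'
def fit(c,M,P,x0):
    from scipy.optimize import least_squares
    M=np.array(M,float)/1000
    def pts(p):
        a,b=np.cos(p[2]),np.sin(p[2])
        return np.c_[p[0]+a*M[:,0]-b*M[:,1],p[1]+b*M[:,0]+a*M[:,1],M[:,2]]
    r=least_squares(lambda p:(proj(c,pts(p))-P).ravel(),x0,loss='soft_l1')
    return r.x,(proj(c,pts(r.x))-P)
E
python3 - <<'E'
from h import *
import pickle
np.set_printoptions(precision=4,suppress=True)
c=pickle.load(open("w2.pkl","rb"))
M=[(-26,-17,44.5),(-26,17,44.5),(20,-17,44.5),(20,17,44.5),(26,-17,44.5),(26,17,44.5),(-20,-17,44.5),(-20,17,44.5),(-50,-50,12),(-50,50,12),(80,50,12)]
P=np.array([(333,206),(482,189),(358,398),(498,382),(362,420),(502,404),(339,234),(484,216),(208,105),(596,68),(622,530)])/3.75-.37+(208,98)
x,r=fit(c,M,P,[.49,.03,-.05]);print(x,np.degrees(x[2]));print(r)
a,b=np.cos(x[2]),np.sin(x[2]);H=np.array([[a,-b],[b,a]])
g=lambda u,v,z:H.T@(ray(c,np.array([u,v])/3.75-.37+(208,98),z)[:2]-x[:2])*1000
print("pin",g(398,360,.0465),"pivot",g(447,552,.055),"knobtop",g(214,585,.0755))
c1=pickle.load(open("w1.pkl","rb"))
P1=np.array([(133,188),(566,193),(556,427),(137,417)])/6-.42+(260,145)
xb,r=fit(c1,[(-18,-33,30),(-18,33,30),(18,33,30),(18,-33,30)],P1,[.548,.364,-.07]);print("blade",xb,np.degrees(xb[2]));print(r)
cs=viewer.get_calibration("side")
f=lambda p,z:ray(cs,(205+p[0]/4,180+p[1]/4),z)
h=lambda p,z:H.T@(f(p,z)[:2]-x[:2])*1000
print("side pin",h((480,380),.0465),"footL",h((293,410),.012),"footN",h((350,550),.012),"footR",h((680,492),.012),"knob",h((655,342),.0755))
E
```

```text
[0.498  0.0342 0.0435] 2.494166643676778
[[ 0.2926  0.1028]
 [-0.0897  0.5173]
 [ 0.0198 -0.4455]
 [ 0.202   0.0737]
 [-0.257  -0.0546]
 [-0.3016  0.5092]
 [-0.4378 -0.4753]
 [-0.003   0.2574]
 [-2.2373 -0.2208]
 [ 1.0182 -1.834 ]
 [ 1.5456  2.8957]]
pin [11.3935 -6.3401] pivot [58.1709  0.5587] knobtop [ 51.278  -51.9366]
blade [ 0.5478  0.3643 -0.0787] -4.508888798397089
[[ 0.2728  0.6005]
 [-0.2452  0.9118]
 [-0.3499 -1.238 ]
 [ 0.3187 -0.6368]]
side pin [11.1693 -8.2389] footL [-49.9328  42.1748] footN [-50.0889 -50.8652] footR [ 77.408  -50.1592] knob [ 65.5806 -44.2494]
```

The wrist view over the holder shows the pin at crop (398,360), which is about y -6.3 mm in the holder's frame. The side view agrees, giving about -8. The lugs are at (355,215) and (463,205), the fence at (430,402), and the keeper is open at lower left. I'll go back to the blade.

Call:
apply_moves:
  deltas:
    - [93,[-2,55,0],0]
    - [93,[-2,55,0],0]
    - [93,[-2,55,0],0]
    - [93,[-2,55,0],0]
    - [93,[-2,55,0],0.018]

```text
t: 2.95
tool_pos: [0.5402, 0.3102, 0.3456]
orientation: [0.12, 3.139, 0.001]
force: [0.8, -1.1, 0.4]
opening: 0.0931
```

Call:
apply_moves:
  deltas:
    - [93,[-3,57,20],0]
    - [93,[0,0,40],0]
    - [93,[0,0,20],0]
    - [93,[0,0,0],0]
    - [93,[0,0,0],0]

```text
t: 3.58
tool_pos: [0.5493, 0.3628, 0.2673]
orientation: [0.124, 3.137, 0.002]
force: [0.7, 0.3, 0.4]
opening: 0.0933
```

```bash
cat >> h.py <<'E'
def to(x,y,z,yaw):
    """remaining move in tool axes (mm) and turn; yaw = angle of world frame->grasped frame (rad)"""
    s=robot.read_state();R=Ro.from_rotvec(s['orientation']).as_matrix()
    d=R.T@(np.array([x,y,z])-s['tool_pos'])*1000
    cur=np.arctan2(R[1,1],R[0,1])-np.pi/2
    print("t %.2f"%s['t'],s['tool_pos'].round(4),"yaw",round(cur,4),"F",s['force'].round(1),"T",s['wrist_torque'].round(2),"open",round(s['opening'],4),"| move",d.round(1),"turn",round(-(yaw-cur),4))
E
python3 -c "
from h import *
to(.5478,.3643,.201,-.0787)"
```

```text
t 3.58 [0.5493 0.3628 0.2673] yaw -0.0792 F [0.7 0.3 0.4] T [ 0.04 -0.04  0.  ] open 0.0933 | move [ 1.8  1.3 66.3] turn -0.0005
```

Call:
apply_moves:
  deltas:
    - [93,[1.5,1.5,25],0]
    - [93,[0,0,25],0]
    - [93,[0,0,16],0]
    - [93,[0,0,0],0]

```text
t: 4.08
tool_pos: [0.5474, 0.3639, 0.1991]
orientation: [-0.125, -3.138, 0.001]
force: [0.3, 0.3, -0.4]
opening: 0.093
```

Call:
apply_moves:
  deltas:
    - [70,[0,0,0],0]
    - [66,[0,0,0],0]
    - [63,[0,0,0],0]
    - [60,[0,0,0],0]
    - [60,[0,0,0],0]
  grip_force: 20

```text
t: 4.7
tool_pos: [0.5478, 0.3645, 0.2002]
orientation: [0.124, 3.138, 0.001]
force: [-0.7, -0.7, 4.9]
opening: 0.0657
```

```bash
python3 -c "
from h import *
to(.5478,.3643,.201,-.0787)"
```

```text
t 4.70 [0.5478 0.3645 0.2002] yaw -0.0787 F [-0.7 -0.7  4.9] T [-0.13  0.19  0.  ] open 0.0657 | move [-0.1 -0.2 -0.8] turn 0.0
```

Call:
apply_moves:
  deltas:
    - [60,[0,0,-4],0]
    - [60,[0,0,-8],0]
    - [60,[0,0,-20],0]
    - [60,[0,0,-30],0]
    - [60,[0,0,-18],0]

```text
t: 5.32
tool_pos: [0.5481, 0.3647, 0.2828]
orientation: [0.124, 3.136, 0.003]
force: [-0.5, 0.0, -1.4]
opening: 0.0657
```

Call:
apply_moves:
  deltas:
    - [60,[2,-40,0],0]
    - [60,[4,-50,0],0]
    - [60,[4,-50,0],0]
    - [60,[4,-50,0],0]
    - [60,[4,-50,0],0]

```text
t: 5.95
tool_pos: [0.5103, 0.125, 0.2803]
orientation: [0.123, 3.138, 0.0]
force: [1.2, -0.4, -0.9]
opening: 0.0655
```

Call:
apply_moves:
  deltas:
    - [60,[4,-50,0],0]
    - [60,[2,-30,0],0]
    - [60,[0,-20,0],-0.122]
    - [60,[0,0,0],0]
    - [60,[0,0,0],0]

```text
t: 6.58
tool_pos: [0.4969, 0.0277, 0.2799]
orientation: [-0.064, 3.14, 0.0]
force: [-0.6, 0.3, -0.2]
opening: 0.0657
```

```bash
python3 - <<'E'
from h import *
import pickle
to(.4983,.0277,.2152,.0435)
c=viewer.get_calibration("wrist");im=viewer.read_camera("wrist")
pickle.dump(c,open("w3.pkl","wb"));cv2.imwrite("pics/w3.png",im)
cv2.imwrite("pics/w3b.png",cv2.resize(im[150:350,190:457],None,fx=3,fy=3,interpolation=cv2.INTER_CUBIC))
E
```

```text
t 6.58 [0.4969 0.0277 0.2799] yaw 0.0409 F [-0.6  0.3 -0.2] T [ 0.05 -0.02  0.07] open 0.0657 | move [-1.3 -0.  64.7] turn -0.0026
```

View pics/w3b.png

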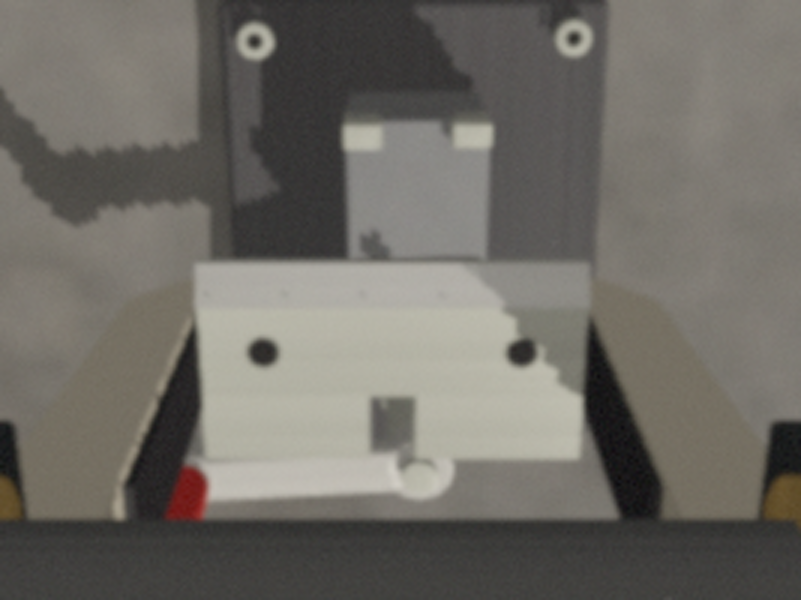

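```bash
python3 - <<'E'
from h import *
import pickle
np.set_printoptions(precision=4,suppress=True)
c=pickle.load(open("w3.pkl","rb"))
q=lambda L:np.array(L)/3-.33+(190,150)
for zt in (.1077,.1097,.1117):
  z=zt*1000
  xb,r=fit(c,[(-18,-33,z),(-18,33,z),(18,33,z),(18,-33,z),(5.5,-4,z),(5.5,4,z),(18,-4,z),(18,4,z)],q([(195,263),(589,263),(581,459),(207,458),(372,398),(414,398),(374,459),(416,459)]),[.498,.028,.04]);print(zt,"blade",xb,abs(r).max(),r.mean(0))
print(r)
xh,r=fit(c,[(-26,-17,44.5),(-26,17,44.5),(-20,-17,44.5),(-20,17,44.5),(-50,-50,12),(-50,50,12)],q([(342,122),(493,122),(343,151),(493,150),(219,2),(606,2)]),[.498,.034,.04]);print("holder",xh);print(r)
E
```

```text
0.1077 blade [0.4986 0.0283 0.0449] 3.868787363408302 [-0.0078  0.574 ]
0.1097 blade [0.4973 0.0283 0.045 ] 3.1513870609960293 [-0.0059  0.4192]
0.1117 blade [0.4961 0.0283 0.042 ] 2.219703992369574 [0.1023 0.258 ]
[[-0.7641  2.2197]
 [ 1.9258  2.0682]
 [ 0.3735 -0.3002]
 [-0.4875  0.184 ]
 [-0.5076 -0.82  ]
 [ 1.0503 -0.8383]
 [-0.9937 -0.2157]
 [ 0.2218 -0.234 ]]
holder [0.498  0.034  0.0449]
[[ 0.3027  1.177 ]
 [-0.2201  0.9841]
 [ 0.1351 -0.0848]
 [-0.4565  0.0578]
 [-0.9828 -0.8486]
 [ 2.477  -1.3702]]
```

The blade is held squarely and level, with its notch facing the fence. Its fitted centre agrees with the tool to within 0.6 mm. I'll descend to just above the pin.

Call:
apply_moves:
  deltas:
    - [60,[-1.3,-0.4,20],-0.003]
    - [60,[0,0,20],0]
    - [60,[0,0,13],0]
    - [60,[0,0,0],0]
    - [60,[0,0,0],0]

```text
t: 7.25
tool_pos: [0.4985, 0.0271, 0.2271]
orientation: [-0.073, 3.14, -0.0]
force: [-0.3, 0.0, -1.8]
opening: 0.0655
```

```bash
python3 - <<'E'
from h import *
to(.4982,.0273,.2152,.0435)
E
```

```text
t 7.25 [0.4985 0.0271 0.2271] yaw 0.0463 F [-0.3  0.  -1.8] T [-0.01  0.01 -0.04] open 0.0655 | move [ 0.3  0.2 11.9] turn 0.0028
```

Call:
apply_moves:
  deltas:
    - [60,[0,0,2],0.002]
    - [60,[0,0,1],0]
    - [60,[0,0,1],0]
    - [60,[0,0,0],0]

```text
t: 7.75
tool_pos: [0.4981, 0.0269, 0.2224]
orientation: [0.069, -3.141, 0.0]
force: [0.5, -0.8, -1.1]
opening: 0.0652
```

Call:
apply_moves:
  deltas:
    - [60,[0,0,1],0]
    - [60,[0,0,0],0]

```text
t: 8.0
tool_pos: [0.4981, 0.0269, 0.2213]
orientation: [0.069, -3.141, -0.0]
force: [0.0, 0.3, -0.7]
opening: 0.0655
```

Call:
apply_moves:
  deltas:
    - [60,[0,0,1],0]
    - [60,[0,0,0],0]

```text
t: 8.25
tool_pos: [0.4981, 0.0269, 0.2203]
orientation: [0.069, -3.141, 0.0]
force: [-0.5, 0.6, -1.5]
opening: 0.0655
```

Call:
apply_moves:
  deltas:
    - [60,[0,0,0.7],0]
    - [60,[0,0,0],0]

```text
t: 8.5
tool_pos: [0.4981, 0.0269, 0.2197]
orientation: [0.069, -3.141, -0.0]
force: [-0.4, -0.9, 0.2]
opening: 0.0657
```

Call:
apply_moves:
  deltas:
    - [60,[0,0,0.7],0]
    - [60,[0,0,0],0]

```text
t: 8.75
tool_pos: [0.4981, 0.0269, 0.219]
orientation: [0.069, -3.141, 0.0]
force: [0.7, 0.0, -1.4]
opening: 0.0655
```

Call:
apply_moves:
  deltas:
    - [60,[0,0,0.7],0]
    - [60,[0,0,0],0]

```text
t: 9.0
tool_pos: [0.4981, 0.0269, 0.2183]
orientation: [0.069, -3.141, 0.0]
force: [0.2, 0.1, -1.0]
opening: 0.0656
```

Call:
apply_moves:
  deltas:
    - [60,[0,0,0.7],0]
    - [60,[0,0,0],0]

```text
t: 9.25
tool_pos: [0.4981, 0.0269, 0.2175]
orientation: [0.069, -3.141, -0.0]
force: [-0.2, -1.0, -1.2]
opening: 0.0654
```

Call:
apply_moves:
  deltas:
    - [60,[0,0,0.7],0]
    - [60,[0,0,0],0]

```text
t: 9.5
tool_pos: [0.4981, 0.0269, 0.2168]
orientation: [0.07, -3.141, 0.0]
force: [-0.1, 0.4, -1.4]
opening: 0.0655
```

Call:
apply_moves:
  deltas:
    - [60,[0,0,0.5],0]
    - [60,[0,0,0],0]

```text
t: 9.75
tool_pos: [0.4981, 0.0269, 0.2164]
orientation: [0.069, -3.141, -0.0]
force: [-0.3, 1.1, -1.5]
opening: 0.066
```

Call:
apply_moves:
  deltas:
    - [60,[0,0,0.5],0]
    - [60,[0,0,0],0]

```text
t: 10.0
tool_pos: [0.4981, 0.0269, 0.2159]
orientation: [0.069, -3.141, 0.0]
force: [0.3, -0.9, -1.0]
opening: 0.0656
```

Call:
apply_moves:
  deltas:
    - [60,[0,0,0.4],0]
    - [60,[0,0,0],0]

```text
t: 10.25
tool_pos: [0.4981, 0.0269, 0.2155]
orientation: [0.069, -3.141, -0.0]
force: [-1.0, -0.5, -0.8]
opening: 0.0655
```

```bash
python3 - <<'E'
from h import *
to(.4982,.0273,.2152,.0435)
a=viewer.read_camera("side")[235:315,270:377]
cv2.imwrite("pics/s4.png",cv2.resize(a,None,fx=7,fy=7,interpolation=cv2.INTER_CUBIC))
to(.4982,.0273,.2152,.0435)
E
```

```text
t 10.25 [0.4981 0.0269 0.2155] yaw 0.0442 F [-1.  -0.5 -0.8] T [0.06 0.01 0.02] open 0.0655 | move [-0.1  0.4  0.3] turn 0.0007
t 10.30 [0.4981 0.0269 0.2155] yaw 0.0442 F [ 0.5 -0.2 -0.6] T [ 0.02 -0.02  0.  ] open 0.0653 | move [-0.1  0.4  0.3] turn 0.0007
```

View pics/s4.png

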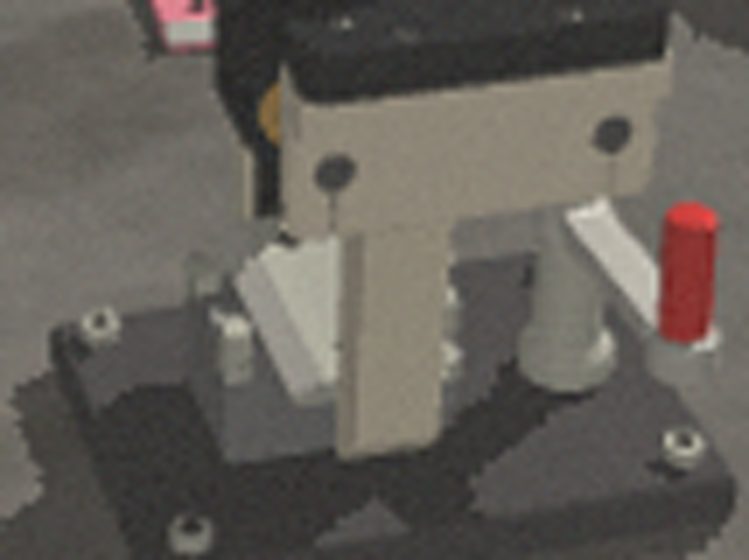

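The blade's front edge runs behind the lug (235,350), and its near end overhangs at (300,390). It is in the channel, with no contact force so far. The last fractions of a millimetre go down by feel.

Call:
apply_moves:
  deltas:
    - [60,[0,0,0.4],0]
    - [60,[0,0,0],0]

```text
t: 10.55
tool_pos: [0.4981, 0.0269, 0.2151]
orientation: [0.069, -3.141, -0.0]
force: [0.1, -1.1, -0.5]
opening: 0.0653
```

Call:
apply_moves:
  deltas:
    - [60,[0,0,0.4],0]
    - [60,[0,0,0],0]

```text
t: 10.8
tool_pos: [0.4981, 0.0269, 0.2148]
orientation: [-0.069, 3.141, 0.0]
force: [-0.7, -0.6, 0.7]
opening: 0.0653
```

Call:
apply_moves:
  deltas:
    - [60,[0,0,0.3],0]
    - [60,[0,0,0],0]

```text
t: 11.05
tool_pos: [0.4982, 0.0269, 0.2148]
orientation: [-0.07, 3.141, -0.0]
force: [-4.2, 0.2, 4.7]
opening: 0.0655
```

Call:
apply_moves:
  deltas:
    - [67,[0,0,0],0]
    - [70,[0,0,0],0]
    - [80,[0,0,0],0]
    - [90,[0,0,0],0]
    - [90,[0,0,0],0]

```text
t: 11.68
tool_pos: [0.4981, 0.0269, 0.2144]
orientation: [0.069, -3.141, -0.0]
force: [-0.4, -1.1, -0.0]
opening: 0.0893
```

Call:
apply_moves:
  deltas:
    - [90,[0,0,-10],0]
    - [90,[0,0,-30],0]
    - [90,[0,0,-40],0]
    - [90,[20,0,-50],0]
    - [90,[40,0,0],0]

```text
t: 12.3
tool_pos: [0.4396, 0.0242, 0.3503]
orientation: [-0.069, 3.131, -0.001]
force: [-0.4, 0.3, 0.2]
opening: 0.0902
```

Call:
apply_moves:
  deltas:
    - [90,[-60,0,0],0]
    - [90,[-50,0,0],0]
    - [90,[0,0,0],0]
    - [90,[0,0,0],0]

```text
t: 12.8
tool_pos: [0.5479, 0.0292, 0.3446]
orientation: [0.07, -3.14, -0.0]
force: [-0.4, -0.2, -0.2]
opening: 0.0902
```

```bash
python3 - <<'E'
from h import *
import pickle
to(.4982,.0273,.2152,.0435)
c=viewer.get_calibration("wrist");im=viewer.read_camera("wrist")
pickle.dump(c,open("w5.pkl","wb"));cv2.imwrite("pics/w5.png",im)
u,v=proj(c,[.52,.02,.045])[0]
u=int(np.clip(u,110,530));v=int(np.clip(v,82,318));print(u-107,v-80)
cv2.imwrite("pics/w5b.png",cv2.resize(im[v-80:v+80,u-107:u+106],None,fx=3.75,fy=3.75,interpolation=cv2.INTER_CUBIC))
E
```

```text
t 12.80 [0.5479 0.0292 0.3446] yaw 0.0443 F [-0.4 -0.2 -0.2] T [ 0.04  0.   -0.07] open 0.0902 | move [ 49.6   0.3 129.4] turn 0.0008
203 88
```

View pics/w5b.png

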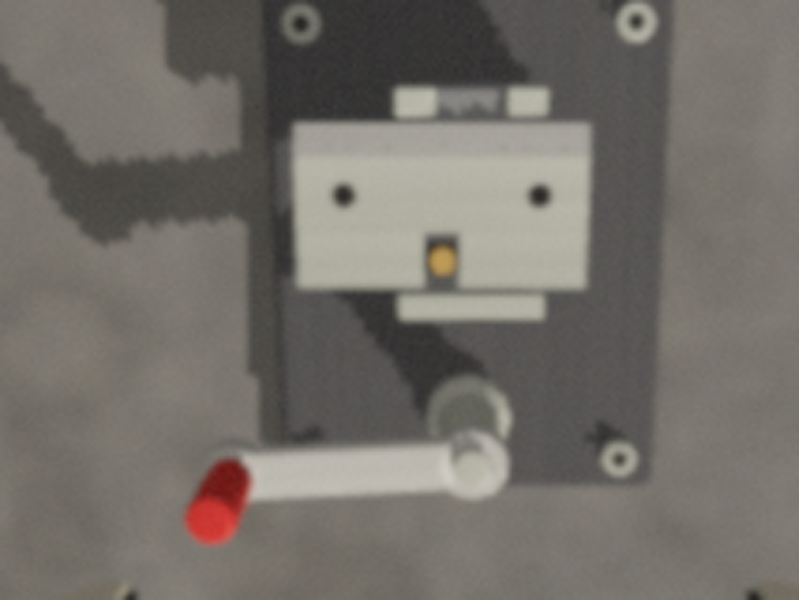

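The blade is seated, with the pin (442,260) in the middle of the notch and the blade between the lugs and the fence. The knob top is at crop (211,522) and the pivot at (472,468). Next I'll find the knob.

```bash
python3 - <<'E'
from h import *
import pickle
np.set_printoptions(precision=4,suppress=True)
c=pickle.load(open("w5.pkl","rb"))
a=.0437;H=np.array([[np.cos(a),-np.sin(a)],[np.sin(a),np.cos(a)]]);o=np.array([.498,.0341])
S=lambda u,v:np.array([u,v])/3.75-.37+(203,88)
for n,p,z in(("knobtop",(211,522),.0795),("piv",(472,468),.056)):
    w=ray(c,S(*p),z);print(n,w,H.T@(w[:2]-o)*1000)
for q in (1.5,1.6,1.7,1.8):
    k=o+H@(np.array([58,0])+56*np.array([-np.cos(q),-np.sin(q)]))/1000
    print(q,k,(proj(c,[[*k,.0795],[*k,.0515]])-(203,88)+.37)*3.75)
# path of knob
for q in np.r_[1.63:-0.01:-.1]:
    pass
cs=viewer.get_calibration("side")
print("side top", ray(cs,(270+692/7,235+213/7),.0795))
E
```

```text
knobtop [ 0.5628 -0.0193  0.0795] [ 62.3858 -56.1557]
piv [0.5562 0.037  0.056 ] [58.2595  0.3276]
1.5 [ 0.5544 -0.0193] [[210.195  485.3676]
 [231.6298 444.5184]]
1.6 [ 0.56   -0.0192] [[211.1205 510.0063]
 [232.3446 467.1209]]
1.7 [ 0.5656 -0.0185] [[214.6307 534.2606]
 [235.4096 489.3972]]
1.8 [ 0.571  -0.0173] [[220.6426 557.9012]
 [240.7545 511.1352]]
side top [ 0.5632 -0.0132  0.0795]
```

Call:
apply_moves:
  deltas:
    - [50,[-7,-25,0],0]
    - [50,[-6,-24,20],0]
    - [50,[0,0,25],0]
    - [50,[0,0,0],0]
    - [50,[0,0,0],0]

```text
t: 13.48
tool_pos: [0.5631, -0.019, 0.3008]
orientation: [-0.07, 3.139, -0.0]
force: [0.5, -0.2, 0.8]
opening: 0.0508
```

```bash
python3 - <<'E'
from h import *
to(.5628,-.0190,.246,.0437)
im=viewer.read_camera("wrist")
cv2.imwrite("pics/w6.png",cv2.resize(im[150:350,187:453],None,fx=3,fy=3,interpolation=cv2.INTER_CUBIC))
E
```

```text
t 13.47 [ 0.5631 -0.019   0.3008] yaw 0.0445 F [ 0.5 -0.2  0.8] T [ 0.09  0.04 -0.07] open 0.0508 | move [ 0.4  0.1 54.8] turn 0.0008
```

View pics/w6.png

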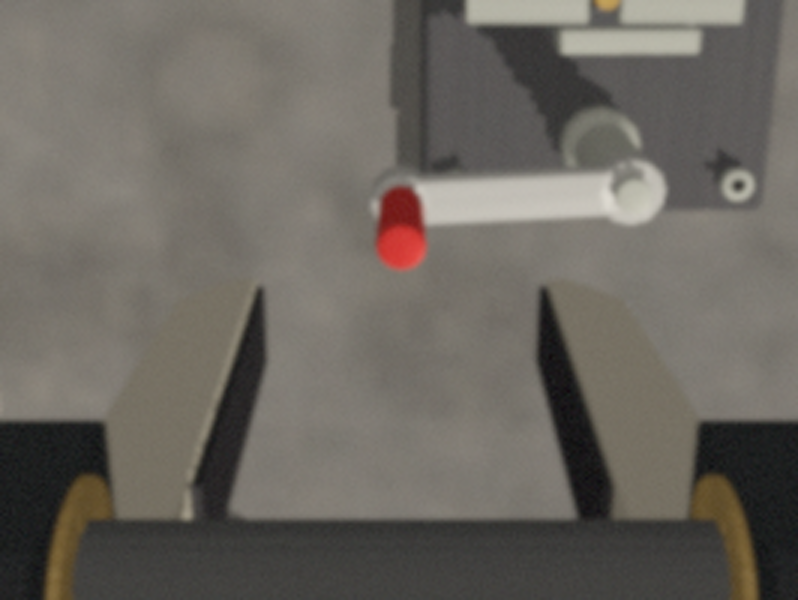

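The knob (401,245) is centred between the fingertips (265 and 545), so I can go down.

Call:
apply_moves:
  deltas:
    - [50,[0,0,20],0]
    - [50,[0,0,20],0]
    - [50,[0,0,13],0]
    - [50,[0,0,0],0]

```text
t: 14.02
tool_pos: [0.5623, -0.0191, 0.2441]
orientation: [0.069, -3.137, -0.001]
force: [0.8, 0.6, 0.3]
opening: 0.05
```

Call:
apply_moves:
  deltas:
    - [30,[0,0,0],0]
    - [12,[0,0,0],0]
    - [6,[0,0,0],0]
    - [6,[0,0,0],0]
    - [6,[0,0,0],0]
  grip_force: 8

```text
t: 14.65
tool_pos: [0.5633, -0.0192, 0.2467]
orientation: [-0.07, 3.14, 0.0]
force: [-0.1, 1.3, 1.1]
opening: 0.0109
```

```bash
python3 - <<'E'
from h import *
np.set_printoptions(precision=1,suppress=True)
s=robot.read_state();to(.5628,-.0190,.246,.0437)
a=.0445;H=np.array([[np.cos(a),-np.sin(a)],[np.sin(a),np.cos(a)]]);o=np.array([.498,.0341])
p=H.T@(s['tool_pos'][:2]-o)*1000-[58,0]; q0=np.arctan2(-p[1],-p[0]);r=np.hypot(*p);print(p,q0,r)
q=np.linspace(q0,0,21);K=r*np.c_[-np.cos(q),-np.sin(q)]
D=np.diff(K,axis=0);print(np.c_[-D[:,0],D[:,1]])
E
```

```text
t 14.65 [ 0.6 -0.   0.2] yaw 0.0443 F [-0.1  1.3  1.1] T [ 0.1 -0.  -0. ] open 0.0109 | move [0.5 0.2 0.7] turn 0.0006
[  4.9 -56.1] 1.6576264782134391 56.35635276175858
[[ 4.7 -0.2]
 [ 4.7  0.2]
 [ 4.6  0.6]
 [ 4.6  0.9]
 [ 4.5  1.3]
 [ 4.4  1.7]
 [ 4.2  2. ]
 [ 4.   2.4]
 [ 3.8  2.7]
 [ 3.6  3. ]
 [ 3.3  3.3]
 [ 3.   3.6]
 [ 2.7  3.8]
 [ 2.4  4. ]
 [ 2.1  4.2]
 [ 1.7  4.3]
 [ 1.3  4.5]
 [ 1.   4.6]
 [ 0.6  4.6]
 [ 0.2  4.7]]
```

Call:
apply_moves:
  deltas:
    - [6,[4.7,-0.2,0],0]
    - [6,[4.7,0.2,0],0]
    - [6,[4.6,0.6,0],0]
    - [6,[4.6,0.9,0],0]
    - [6,[4.5,1.3,0],0]

```text
t: 15.28
tool_pos: [0.5398, -0.0173, 0.2467]
orientation: [-0.069, 3.14, 0.0]
force: [2.7, 3.2, 2.0]
opening: 0.0107
```

Call:
apply_moves:
  deltas:
    - [6,[4.4,1.7,0],0]
    - [6,[4.2,2.0,0],0]
    - [6,[4.0,2.4,0],0]
    - [6,[3.8,2.7,0],0]
    - [6,[3.6,3.0,0],0]

```text
t: 15.9
tool_pos: [0.5191, -0.007, 0.2465]
orientation: [0.069, -3.14, 0.002]
force: [-1.5, -4.5, 5.4]
opening: 0.0107
```

Call:
apply_moves:
  deltas:
    - [6,[3.3,3.3,0],0]
    - [6,[3.0,3.6,0],0]
    - [6,[2.7,3.8,0],0]
    - [6,[2.4,4.0,0],0]
    - [6,[2.1,4.2,0],0]

```text
t: 16.52
tool_pos: [0.5045, 0.0118, 0.2459]
orientation: [0.069, -3.139, 0.0]
force: [-2.9, -4.1, 3.2]
opening: 0.0108
```

```bash
cat > k.py <<'E'
from h import *
s=robot.read_state();a=.0445;H=np.array([[np.cos(a),-np.sin(a)],[np.sin(a),np.cos(a)]]);o=np.array([.498,.0341])
p=H.T@(s['tool_pos'][:2]-o)*1000-[58,0];print(s['t'],p.round(1),"q",np.arctan2(-p[1],-p[0]).round(3),"r",np.hypot(*p).round(1),s['force'].round(1),s['tool_pos'][2],s['opening'])
E
python3 k.py
```

```text
16.525 [-52.5 -22.6] q 0.406 r 57.2 [-2.9 -4.1  3.2] 0.24593703992466387 0.010828375670992457
```

Call:
apply_moves:
  deltas:
    - [6,[1.3,4.3,0],0]
    - [6,[1.0,4.5,0],0]
    - [6,[0.8,4.6,0],0]
    - [6,[0.5,4.6,0],0]
    - [6,[0.2,3.0,0],0]

```text
t: 17.15
tool_pos: [0.5003, 0.0329, 0.246]
orientation: [0.07, -3.14, -0.0]
force: [-0.2, -1.6, -2.4]
opening: 0.0106
```

Call:
apply_moves:
  deltas:
    - [6,[0,1,0],0]
    - [6,[0,0,0],0]

```text
t: 17.4
tool_pos: [0.5002, 0.0336, 0.2461]
orientation: [0.07, -3.14, -0.0]
force: [-2.2, -1.5, -2.7]
opening: 0.0107
```

```bash
python3 k.py
```

```text
17.4 [-55.8  -0.6] q 0.01 r 55.8 [-2.2 -1.5 -2.7] 0.2460842974382141 0.010719013592132511
```

Nearly shut. I'll push gently until the stop is felt.

Call:
apply_moves:
  deltas:
    - [6,[0,1,0],0]
    - [6,[0,0,0],0]

```text
t: 17.65
tool_pos: [0.5002, 0.034, 0.2461]
orientation: [0.069, -3.14, 0.002]
force: [-2.6, -4.6, -3.6]
opening: 0.0104
```

Call:
apply_moves:
  deltas:
    - [6,[0,0.7,0],0]
    - [6,[0,0,0],0]

```text
t: 17.9
tool_pos: [0.5002, 0.0343, 0.2461]
orientation: [0.069, -3.14, 0.003]
force: [-2.8, -8.2, -3.0]
opening: 0.0108
```

Call:
apply_moves:
  deltas:
    - [6,[0,0.5,0],0]
    - [6,[0,0,0],0]

```text
t: 18.15
tool_pos: [0.5002, 0.0345, 0.2461]
orientation: [0.069, -3.14, 0.004]
force: [-2.2, -9.0, -4.0]
opening: 0.0106
```

The force builds to 9 N with no motion, so the keeper is on its stop. Let go and lift.

Call:
apply_moves:
  deltas:
    - [14,[0,0,0],0]
    - [30,[0,0,0],0]
    - [40,[0,0,0],0]
    - [40,[0,0,0],0]
    - [40,[0,0,-10],0]

```text
t: 18.77
tool_pos: [0.5, 0.0359, 0.2561]
orientation: [0.07, -3.139, -0.0]
force: [-1.5, 0.4, -0.7]
opening: 0.0395
```

Call:
apply_moves:
  deltas:
    - [60,[0,0,-25],0]
    - [60,[0,0,-40],0]
    - [60,[-30,0,-30],0]
    - [60,[-30,0,0],0]
    - [60,[0,0,0],0]

```text
t: 19.4
tool_pos: [0.5615, 0.0384, 0.3525]
orientation: [-0.069, 3.139, -0.0]
force: [-0.7, -0.2, -0.2]
opening: 0.0599
```

```bash
python3 - <<'E'
from h import *
s=robot.read_state();print(s['t'],s['tool_pos'],s['force'])
c=viewer.get_calibration("wrist");im=viewer.read_camera("wrist")
u,v=proj(c,[.51,.03,.045])[0]
u=int(np.clip(u,110,530));v=int(np.clip(v,82,318));print(u-107,v-80)
a=.0445;H=np.array([[np.cos(a),-np.sin(a)],[np.sin(a),np.cos(a)]]);o=np.array([.498,.0341])
k=o+H@[.002,0];print("expected knob top at q=0",(proj(c,[*k,.0795])[0]-(u-107,v-80))*3.75)
A=cv2.resize(im[v-80:v+80,u-107:u+106],None,fx=3,fy=3,interpolation=cv2.INTER_CUBIC)
cv2.imwrite("pics/w7.png",A)
S=viewer.read_camera("side");cv2.imwrite("pics/s7.png",S)
d=cv2.absdiff(S,cv2.imread("pics/side0.png")).max(2)
for n,b in dict(loupe=(230,230,258,258),pen=(343,183,376,213),pink=(288,226,330,244),big=(220,193,258,216)).items(): print(n,(d[b[1]:b[3],b[0]:b[2]]>40).sum())
E
```

```text
19.4 [0.56151361 0.03842809 0.35248292] [-0.73235064 -0.171968   -0.17802667]
205 58
expected knob top at q=0 [423.31945347 272.85722492]
loupe 0
pen 75
pink 0
big 0
```

View pics/w7.png

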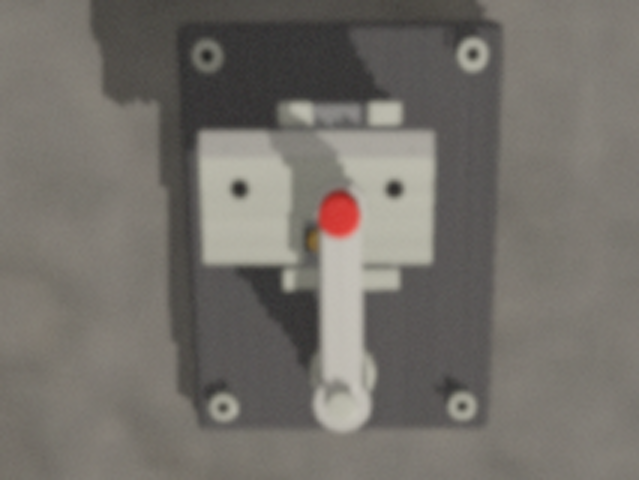

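The keeper is shut over the blade. The knob is at (340,214), against (339,218) predicted for q=0, and the blade is still flat with the pin in its notch. The pen region differs between pictures, so I'll check whether the gripper is simply hiding it.

```bash
python3 - <<'E'
from h import *
c=viewer.get_calibration("side")
print(proj(c,[[.5615,y,z] for y in (-.05,.04,.13) for z in (.165,.25)]).round())
d=cv2.absdiff(cv2.imread("pics/s7.png"),cv2.imread("pics/side0.png")).max(2)[183:213,343:376]>40
ys,xs=np.nonzero(d);print(xs.min()+343,xs.max()+343,ys.min()+183,ys.max()+183)
E
python3 - <<'E'
import cv2,numpy as np
a=cv2.imread("pics/s7.png")[150:270,205:405];b=cv2.imread("pics/side0.png")[150:270,205:405]
cv2.imwrite("pics/cmp.png",cv2.resize(np.hstack([b,a]),(800,240)))
E
```

```text
[[381. 223.]
 [386. 161.]
 [359. 197.]
 [362. 140.]
 [341. 175.]
 [343. 124.]]
345 372 183 206
```

View pics/cmp.png

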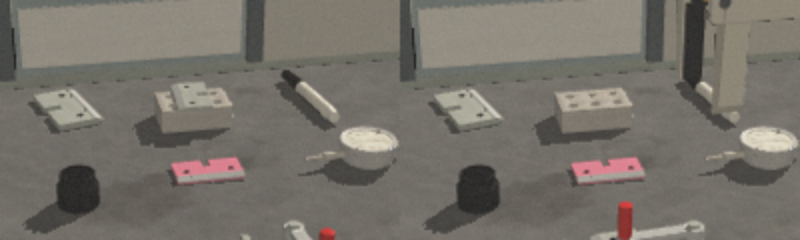

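The fingers only hide the pen: its visible end is where it was. The loupe, the pink blade and the larger blade have not moved either. I'm handing in.

```bash
python3 -c "
from plant import order
print(order.close_job())"
```

```text
the job is handed in; nothing more can be done
None
```

The job is done and handed in at about 19.5 s of the 64 s allowed. The blade lies flat in the holder with its notch over the pin, and the keeper is shut over it.

- **Blade:** I took the smaller pale blade from the gauge block and lowered it bevel up in small steps. I felt nothing at the pin, and contact came only at bed height, with at most about 6 N read. The picture after letting go shows the pin in the middle of the notch.
- **Keeper:** I swung it round by the red knob until it met its stop, where the push built to about 9 N, then let go and lifted clear. In the last wrist picture the knob is within about 4 pixels of where it should be when shut.
- **Other things:** The loupe region is unchanged between the first and last side pictures. A check there flagged the pen, but the raised fingers were hiding part of it; its visible end had not moved. I did not compare the dial indicator separately, but the arm never knowingly went near it.
- **Disagreement:** The wrist and side cameras put the pin about 2 mm apart (y -6.3 and -8.2 mm). I used the wrist value, and the blade dropped over the pin.

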